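# Refill the parts feeder from a picking bin

## Task

Refill the feeder: tip the red bin over the aluminium hopper so that all five black caps land in it, then stand the empty bin upright on the yellow pad again and let go. After that, slide the black feed-rate grip along its track until it is level with the green mark. Leave the bottle, the carton and the tape roll where they are.

Things in the scene. Friction and masses are not known exactly. Their poses are not given: they have to be found in the camera images.
- bin: red plastic picking bin, open on top, 200 g, 150 mm long (x), 86 mm wide (y). Origin: middle of its underside, z up. Flat base from x=-37 to +45 mm, floor and walls 4 mm thick, side and back walls 72 mm high. At -x is its ramped pouring mouth, at +x a white upright grip tab. It starts upright on the yellow pad with the caps inside
- bin_grip (a point): grip point in the white tab on the outside of the bin's back wall: bin frame x=61, y=0, z=94 mm. The tab spans x=44 to 76 mm, is 14 mm thick in y (centred on y=0) and reaches from z=30 to 115 mm; pinch it from above, fingers closing along the bin's y. Axes as the bin's
- bin_lip (a point): middle of the bin's pouring lip: bin frame x=-75, y=0, z=36 mm. In place of a front wall a 40 degree ramp rises to it from the floor at x=-35 mm. Axes as the bin's
- hopper: fixed feeder hopper: square aluminium tray on a blue foot, open on top, 200 x 200 mm outside, walls 4 mm, inner floor 34 mm and rim 100 mm above the table. Origin: centre of its underside, at table height, z up
- pad: fixed yellow square pad, 150 x 150 x 4 mm, lying on the table; origin: centre of its underside
- controller: fixed grey control box, 90 (x) x 200 (y) x 40 mm, z up, origin: centre of its underside. On its top an aluminium slider track runs along its y (40 x 170 mm, 14 mm high)
- rate (a joint): feed-rate slider position in m, 0 to 0.12, growing along the controller's +y; the grip's centre is at controller y = value - 0.060 (x=0). Needs about 2 N to slide and stays where it is left
- rate_top (a point): middle of the top of the black slider grip, a block 28 (controller x) x 20 (controller y) x 40 mm high whose top is 94.5 mm above the table
- mark: fixed green mark beside the slider track on the control box, on its +x edge, 20 (x) x 8 (y) x 16 mm, axes parallel to the controller's; origin: centre of its underside, at the controller's top. The grip is set when its middle is at the same place along the track (y) as the mark's middle
- bottle: green bottle with a white cap, 66 mm diameter, 190 mm tall, a bystander; origin: centre of its underside
- carton: small cardboard carton, 100 x 100 x 70 mm, a bystander; origin: centre of its underside
- tape: orange roll of tape lying flat, 90 mm diameter, 40 mm high, a bystander; origin: centre of its underside
- cap1: black square tube end cap: flange 22 x 22 x 5 mm with an 18 x 18 x 15 mm plug on it, 20 mm high in all, 15 g; origin: centre of the flange's outer face. One of five alike, loose in the bin at the start (floor 4 mm above the bin's origin)
- cap2: black square tube end cap: flange 22 x 22 x 5 mm with an 18 x 18 x 15 mm plug on it, 20 mm high in all, 15 g; origin: centre of the flange's outer face. One of five alike, loose in the bin at the start (floor 4 mm above the bin's origin)
- cap3: black square tube end cap: flange 22 x 22 x 5 mm with an 18 x 18 x 15 mm plug on it, 20 mm high in all, 15 g; origin: centre of the flange's outer face. One of five alike, loose in the bin at the start (floor 4 mm above the bin's origin)
- cap4: black square tube end cap: flange 22 x 22 x 5 mm with an 18 x 18 x 15 mm plug on it, 20 mm high in all, 15 g; origin: centre of the flange's outer face. One of five alike, loose in the bin at the start (floor 4 mm above the bin's origin)
- cap5: black square tube end cap: flange 22 x 22 x 5 mm with an 18 x 18 x 15 mm plug on it, 20 mm high in all, 15 g; origin: centre of the flange's outer face. One of five alike, loose in the bin at the start (floor 4 mm above the bin's origin)
There are look-alikes about, which are no part of the job. Of the things that look like the bin, the smallest one is meant.

How it is judged:
By the outcome, as a careful person would: the job done as asked, in the order asked, and still so for the second after the job is handed in, with the robot touching nothing.
It also fails if it takes over 69 s, if anything falls off the work surface, if the arm or the gripper's body presses on something with over 40 N, if the wrist force passes 120 N, or if a joint passes its speed limit or range.

## Robot

A 6-joint arm with a two-finger parallel gripper is mounted at the origin on the work surface. World frame = base frame: x ahead of the robot, y to its left, z up, the work surface at z = 0. Lengths are in m, angles in degrees, forces in N, time in s.
With the tool pointing down it reaches from about 0.4 to 0.825 m from the base axis. Payload 7 kg.
Tool frame: the origin (TCP) lies on the centre line of the jaws, within the pads' length; the fingertips stand 19 mm ahead of it and the grasp point (between the pads) is the TCP; z points along the fingers, y is the line along which they close (so a half turn about z gives the same grasp; the last joint's range is limited). The gripper opens to 88 mm and grips with 3 to 60 N. Pads are 19 mm wide; open, the fingers measure 130 mm over their backs; the gripper's body (78 mm by 193 mm) begins 47 mm behind the grasp point.
Start: joints at [-60.842, 20.546, 0.682, 0, -70.136, -16.507], TCP at [0.148, -0.659, 0.246] pointing down, gripper open.
Joint ranges: [-176.03, 176.03], [-82.01, 121.73], [-58.28, 71.71], [-173.87, 95.51], [-174.79, -0.11], [-173.66, 173.66]. Speed limits (degrees/s): [136.94, 136.94, 172.46, 180, 180, 180].

## Interface

Orientations are given as [roll, pitch, yaw] about the fixed x, y, z axes, in that order (R = Rz(yaw) Ry(pitch) Rx(roll)).
In Python, from plant import ctrl gives the robot as it stands.
- The arm moves only by the tool move_arm, never from a script. Its argument "motion" is a list of rows, each a list of 3 entries, a list of its own where there are three numbers: the shift along the tool's x, y, z in mm, then the turn, a rotation vector about the tool's x, y, z in degrees, then the closure, from 0 (fully open) to 1 (shut). A call has 1 to 10 rows; each row is the pose to reach, as a shift and turn from the pose commanded when the call began, along the tool's axes at that moment; what a row does not reach only later rows make up. A row lasts 1/12 s, in which the tool goes at most 41.7 mm and 7.16 degrees, less where a joint would pass 70% of its speed; a pose out of reach is approached as far as the arm can. A call with a gripper value outside its range is refused whole. The fingers move at their own pace and stop on an object; the grip force is fixed at half the most. Time passes only in rows, so rows that repeat a pose let the fingers close. It gives the time, the measured TCP pose, the force, the opening and the grip force at its end, in the units of the state.
- ctrl.get_obs(): the state, without advancing time (a new reading comes with each control period).
- ctrl.snapshot(name): name is "scene" or "top" or "wrist"; returns a dict with "color" (384x512x3 uint8, blue, green, red), "camera_matrix" (3x3 intrinsics, pixels), "k1" (the pictures are not rectified: a ray, as slopes to the right and down, at radius r is drawn at 1 + k1 r^2 times it, then the intrinsics apply), "cam_to_world" (4x4, takes a point from camera to world coordinates). Camera axes: x right, y up, looking along -z (the intrinsics and any distortion apply to the point x, -y, -z); pixel columns grow to the right and rows downward; lengths in m; the calibration is good to about 2 mm. A picture is of the moment at which its call begins. There is no depth.
- ctrl.close_job(): hands the job in; it is judged then, once.
The state is a dict: "clock": time; "joint_pos": joint angles; "qvel": joint speeds; "tau": joint torques, N m; "tool_pos": TCP position; "orientation": TCP orientation; "force": force on the tool from outside, world axes, zero at the start; "moment": the same for the moment, N m; "opening": finger opening in m; "gripper_force": force on a finger pad.
Only numpy, scipy, OpenCV 4.12 (cv2) and the standard library are available. Lean on these libraries where they do the work, as an engineer would, in place of code of your own. Each camera call takes 0.05 s, during which the arm holds its last target. There are 200 camera calls.

## Working session

There is one attempt and no reset: what is moved stays moved. The work goes in short steps, Python scripts to look and compute and a tool call to move; the robot and the scene stay as the last step left them, time stands still between calls to the robot, and variables do not carry over. Pictures are saved under pics/ and viewed, at most 10 in all, crops included, and the job is handed in when it is done.

Besides the shell and the picture viewer there is one more tool, called after "Request:" as name(argument=value, ...) on one line, values as JSON. move_arm: Moves the arm, as the interface text tells. Its arguments: {"type":"object","properties":{"motion":{"type":"array"}},"required":["motion"]}

```bash
mkdir -p pics; ls
cat > h.py <<'E'
import numpy as np, cv2
from plant import ctrl
def snap(n,f=None):
    s=ctrl.snapshot(n)
    if f: cv2.imwrite('pics/'+f,s['color'])
    return s
def ray(s,u,v):
    K=np.array(s['camera_matrix']);k=s['k1']
    d=np.array([(u-K[0,2])/K[0,0],(v-K[1,2])/K[1,1]]);p=d.copy()
    for _ in range(20): p=d/(1+k*(p@p))
    T=np.array(s['cam_to_world'])
    return T[:3,3],T[:3,:3]@np.array([p[0],-p[1],-1.])
def onz(s,u,v,z):
    o,d=ray(s,u,v); return o+d*(z-o[2])/d[2]
def proj(s,P):
    K=np.array(s['camera_matrix']);T=np.array(s['cam_to_world'])
    c=T[:3,:3].T@(np.array(P)-T[:3,3]);p=np.array([c[0],-c[1]])/-c[2]
    p=p*(1+s['k1']*(p@p)); return np.array([K[0,0]*p[0]+K[0,2],K[1,1]*p[1]+K[1,2]])
E
python3 - <<'E'
from h import *
a=snap('scene','scene.png');b=snap('top','top.png')
cv2.imwrite('pics/both.png',cv2.resize(np.vstack([a['color'],b['color']]),(400,600)))
print(ctrl.get_obs()); print(a['cam_to_world'],b['cam_to_world'],b['camera_matrix'],b['k1'])
E
```

```text
pics
{'clock': 0.1, 'joint_pos': array([-6.08416410e+01,  2.05889093e+01,  6.39563372e-01, -1.84966612e-02,
       -7.01360575e+01, -1.65050149e+01]), 'qvel': array([ 0.00614396, -0.05649665,  0.08893147, -0.12127476,  0.11931175,
        0.06125174]), 'tau': array([-1.41300388e-03, -5.84161699e+01,  2.93752366e+01,  7.01535612e+00,
        1.02487591e-02, -6.43616454e-05]), 'tool_pos': array([ 0.14773027, -0.65821799,  0.24470026]), 'orientation': array([ 1.79913175e+02, -7.59296627e-03, -1.67352948e+02]), 'force': array([-0.04412213, -0.47782376, -0.20106083]), 'moment': array([-0.004167  ,  0.01978408,  0.02197315]), 'gripper_force': 0.0, 'opening': 0.08760241091638328}
[[ 0.30242555 -0.79825004  0.52089889  1.17101384]
 [ 0.95308022  0.26087155 -0.15357123 -0.20796606]
 [-0.01329946  0.5429023   0.83969055  1.13541102]
 [ 0.          0.          0.          1.        ]] [[ 0.02818462  0.99559755 -0.08939326  0.35935742]
 [-0.99959765  0.02778619 -0.00569852 -0.01775974]
 [-0.00318953  0.0895179   0.99598011  1.84951171]
 [ 0.          0.          0.          1.        ]] [[490.89020386   0.         262.94483729]
 [  0.         490.89020386 187.91612432]
 [  0.           0.           1.        ]] -0.21322046063918526
```

View pics/top.png

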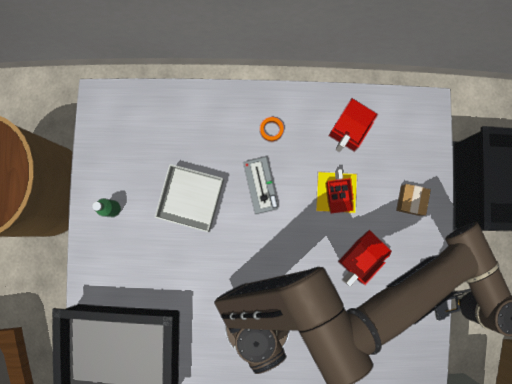

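View pics/scene.png

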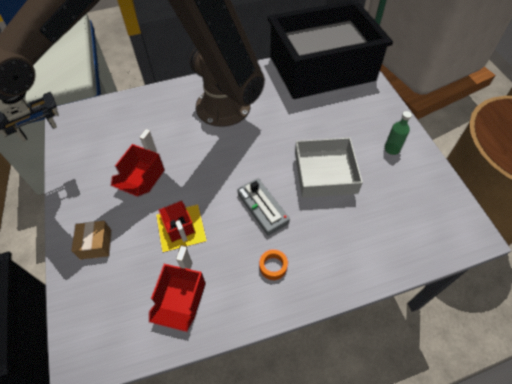

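The red bins in the top view are at (353,125), (340,195) and (366,257). The one at (340,195) is smallest, sits on the yellow pad and holds the dark caps, so I choose it and check it in a close crop.

Run:
```python
from h import *
a=cv2.imread('pics/scene.png');b=cv2.imread('pics/top.png')
c1=cv2.resize(b[145:235,235:375],(800,514),interpolation=cv2.INTER_CUBIC)
c2=cv2.resize(a[165:265,145:300],(800,516),interpolation=cv2.INTER_CUBIC)
cv2.imwrite('pics/c1.png',c1);cv2.imwrite('pics/c2.png',c2)
```

```text
(no output)
```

View pics/c1.png

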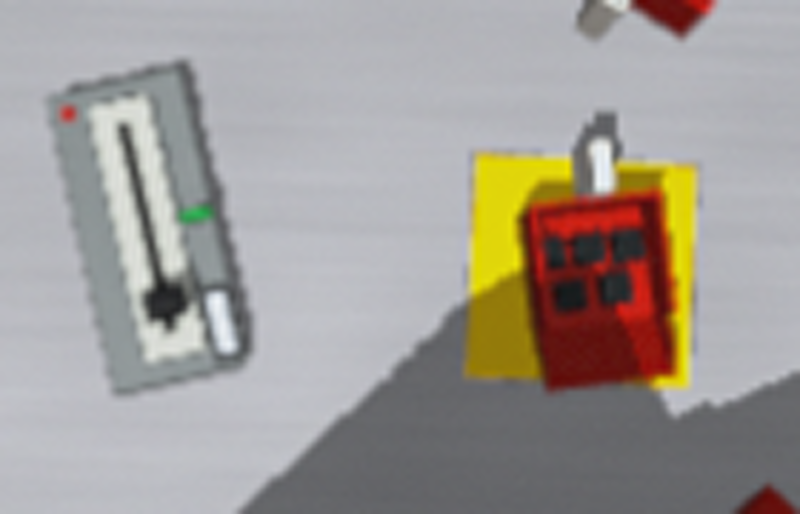

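View pics/c2.png

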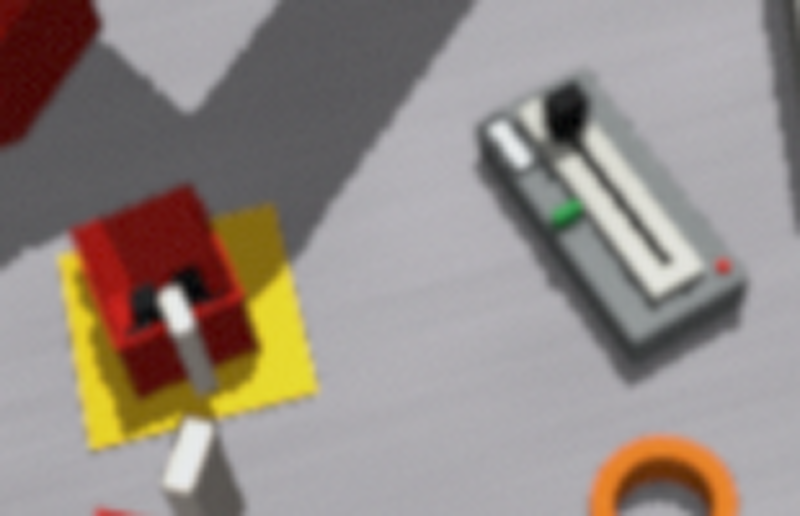

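The crops confirm the choice: at top px (340,195) is a small red bin on the yellow pad with 5 black caps in it, and its tab points away from the robot at (340,174). The grip is at (264,197) and the green mark at (269,182).

```bash
cat >> h.py <<'E'
def tri(pts):
    # pts: list of (snap,u,v) -> least-squares point
    A=np.zeros((3,3));b=np.zeros(3)
    for s,u,v in pts:
        o,d=ray(s,u,v);d=d/np.linalg.norm(d);M=np.eye(3)-np.outer(d,d);A+=M;b+=M@o
    return np.linalg.solve(A,b)
def hsv(s): return cv2.cvtColor(s['color'],cv2.COLOR_BGR2HSV)
def blobs(m,lo=15):
    n,l,st,c=cv2.connectedComponentsWithStats(m.astype(np.uint8));return [(c[i].round(1),st[i]) for i in range(1,n) if st[i,4]>=lo],l
E
python3 - <<'E'
from h import *
a=snap('scene');b=snap('top')
C=lambda x,y:(235+x/5.714,145+y/5.714)
D=lambda x,y:(145+x/5.161,165+y/5.161)
w=lambda x,y,z:onz(b,*C(x,y),z).round(4)
w2=lambda x,y,z:onz(a,*D(x,y),z).round(4)
print('tab top',w(599,140,.119),w(600,194,.119)); print('tab top scene',w2(170,290,.119))
print('backrim',w(522,208,.076),w(660,192,.076),'lip',w(548,388,.04),w(675,375,.04))
for n,s in(('top',b),('scene',a)):
    h=hsv(s)
    for nm,m in(('green',(h[...,0]>45)&(h[...,0]<80)&(h[...,1]>140)&(h[...,2]>90)),('yellow',(h[...,0]>24)&(h[...,0]<34)&(h[...,1]>150))):
        for c,st in blobs(m,5)[0]:
            print(n,nm,c,st[4],onz(s,*c,.052 if nm=='green' else .004).round(4))
print('grip top',w(165,297,.0945),w2(567,100,.0945),tri([(b,*C(165,297)),(a,*D(567,100))]))
print('ctl corners',[w(*p,.04) for p in((48,97),(187,62),(245,370),(115,393))])
# hopper
g=cv2.cvtColor(b['color'],cv2.COLOR_BGR2GRAY)
print('hop',[onz(b,*p,.1).round(4) for p in((175,162),(228,177),(211,231),(158,215))])
print('bottle cap',onz(b,97,206,.19),'tape',onz(b,272,129,.02),'carton',onz(b,414,199,.07))
s=snap('wrist');print(np.linalg.inv(np.array(s['cam_to_world'])),s['camera_matrix'],s['k1'],ctrl.get_obs()['tool_pos'])
E
```

```text
tab top [ 0.5883 -0.2804  0.119 ] [ 0.5544 -0.2814  0.119 ]
tab top scene [ 0.5609 -0.2819  0.119 ]
backrim [ 0.5488 -0.2379  0.076 ] [ 0.5617 -0.3267  0.076 ] lip [ 0.436  -0.2614  0.04  ] [ 0.4465 -0.3445  0.04  ]
top green [268.8 182.1] 8 [ 0.5428 -0.0284  0.052 ]
top yellow [323.1 188. ] 347 [ 0.531  -0.2348  0.004 ]
top yellow [352.6 187.4] 142 [ 0.5365 -0.3477  0.004 ]
scene green [254.6 206.1] 9 [ 0.5435 -0.0295  0.052 ]
scene yellow [164.  237.9] 178 [ 0.5403 -0.3478  0.004 ]
scene yellow [197.2 233. ] 266 [ 0.5566 -0.237   0.004 ]
grip top [ 0.4844 -0.012   0.0945] [ 0.4876 -0.0102  0.0945] [ 0.48494383 -0.01076138  0.090891  ]
ctl corners [array([0.6167, 0.0681, 0.04  ]), array([ 0.6422, -0.0218,  0.04  ]), array([ 0.4425, -0.0647,  0.04  ]), array([0.4253, 0.0187, 0.04  ])]
hop [array([0.6018, 0.3136, 0.1   ]), array([0.5522, 0.1188, 0.1   ]), array([0.357 , 0.1731, 0.1   ]), array([0.408 , 0.3673, 0.1   ])]
bottle cap [0.42910513 0.56670346 0.19      ] tape [ 0.74890229 -0.03531383  0.02      ] carton [ 0.49346019 -0.56849739  0.07      ]
[[-2.18110779e-01  9.75923665e-01  8.29571747e-04  6.74139818e-01]
 [-9.36598355e-01 -2.09082879e-01 -2.81190097e-01  3.70056519e-02]
 [-2.74246621e-01 -6.21075666e-02  9.59651729e-01 -3.90866477e-01]
 [ 0.00000000e+00  0.00000000e+00  0.00000000e+00  1.00000000e+00]] [[288.46352682   0.         260.32396384]
 [  0.         288.46352682 194.63900203]
 [  0.           0.           1.        ]] -0.07403172436807441 [ 0.14773833 -0.65841166  0.24512031]
```

Request:
move_arm(motion=[[[-495,275,0],[0,0,4],0],[[-495,275,0],[0,0,4],0],[[-495,275,0],[0,0,4],0],[[-495,275,0],[0,0,4],0],[[-495,275,0],[0,0,4],0],[[-495,275,0],[0,0,4],0],[[-495,275,0],[0,0,4],0],[[-495,275,0],[0,0,4],0],[[-495,275,0],[0,0,4],0],[[-495,275,0],[0,0,4],0]])

```text
clock: 1.08
tool_pos: [0.4601, -0.3797, 0.2458]
orientation: [-180.0, 0.0, -171.3]
force: [0.4, -0.9, -0.2]
opening: 0.0874
gripper_force: 0.0
```

Request:
move_arm(motion=[[[-120,78,0],[0,0,0],0],[[-120,78,0],[0,0,0],0],[[-120,78,0],[0,0,0],0],[[-120,78,0],[0,0,0],0],[[-120,78,0],[0,0,0],0]])

```text
clock: 1.5
tool_pos: [0.5686, -0.2834, 0.2448]
orientation: [180.0, -0.0, -171.1]
force: [-0.3, -0.4, 0.3]
opening: 0.0875
gripper_force: 0.0
```

Run:
```python
from h import *
s=snap('wrist','w1.png');o=ctrl.get_obs();print(o['tool_pos'],o['orientation'],o['joint_pos'].round(1),np.array(s['cam_to_world']).round(3))
for P in([.571,-.281,.119],[.555,-.284,.119],[.587,-.278,.119]):print(proj(s,P))
cv2.imwrite('pics/w1b.png',cv2.resize(s['color'],(800,600),interpolation=cv2.INTER_CUBIC))
```

```text
[ 0.5670698  -0.28459074  0.2448889 ] [ 1.79979225e+02 -4.68673842e-02 -1.71181438e+02] [ -9.1  16.8  -4.8  -0.  -68.4 -72.1] [[-0.153 -0.948 -0.278  0.494]
 [ 0.988 -0.147 -0.043 -0.294]
 [ 0.    -0.281  0.96   0.385]
 [ 0.     0.     0.     1.   ]]
[261.88503344 194.52697486]
[261.36942447 177.99409385]
[262.38317299 210.52296086]
```

View pics/w1b.png

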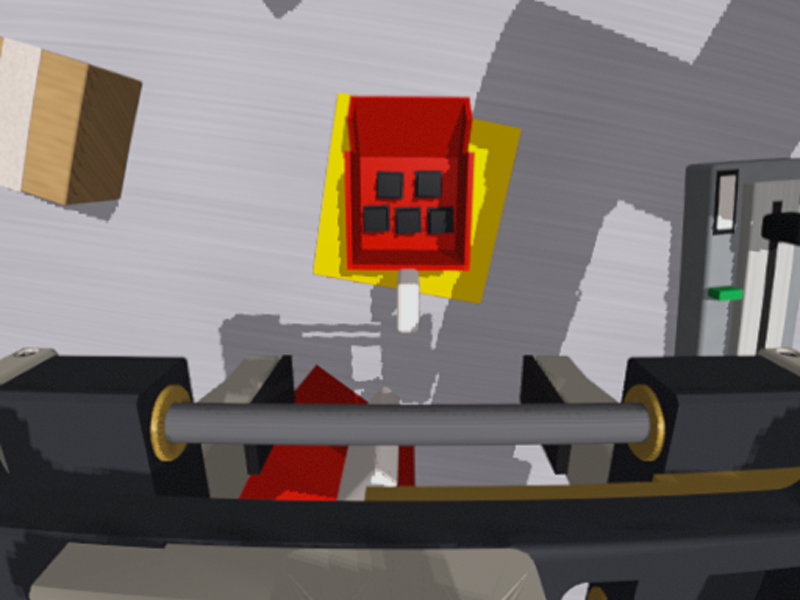

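The wrist view shows the bin square to the tool (back rim level at row 268), with the tab top at about (408,285–332) and five caps. I'll refine the tab position with a mask.

Run:
```python
from h import *
s=snap('wrist');h=hsv(s);print(ctrl.get_obs()['tool_pos'])
m=np.zeros(h.shape[:2],bool);m[168:222,245:280]=True
m&=(h[...,1]<25)&(h[...,2]>205)
for c,st in blobs(m,20)[0]:
    print(c,st); l,t,w,hh,_=st
    print(onz(s,l+w/2-.5,t-.5,.119),onz(s,l+w/2-.5,t+hh-.5,.119))
r=(h[...,1]>150)&((h[...,0]<8)|(h[...,0]>172));bl,lab=blobs(r,300)
for c,st in bl:
  if st[1]<120:
    print(c,st);ys=[np.nonzero(r[:,u])[0] for u in range(st[0]+6,st[0]+st[2]-6)]
    us=np.arange(st[0]+6,st[0]+st[2]-6);bot=np.array([np.max(np.nonzero(lab[:,u]==lab[int(st[1]+5),int(st[0]+st[2]/2)])[0]) for u in us])
    p=np.polyfit(us,bot,1);print(p);A=onz(s,us[0],np.polyval(p,us[0]),.076);B=onz(s,us[-1],np.polyval(p,us[-1]),.076);print(A,B)
    print('edges mid',[onz(s,x,165,.076) for x in (st[0]-.5,st[0]+st[2]-.5)])
```

```text
[ 0.56609195 -0.28549669  0.24507939]
[261.6 197.3] [256 184  13  30 347]
[ 0.5586403  -0.28378512  0.119     ] [ 0.58854894 -0.27912062  0.119     ]
[262.3 116.4] [ 222   63   82  112 7365]
[1.04627767e-02 1.70567807e+02]
[ 0.5631731  -0.32043753  0.076     ] [ 0.55246074 -0.24572754  0.076     ]
edges mid [array([ 0.55549429, -0.32850747,  0.076     ]), array([ 0.54191503, -0.24052617,  0.076     ])]
```

Request:
move_arm(motion=[[[-7,3,30],[0,0,0.5],0],[[-7,3,60],[0,0,0.5],0],[[-7,3,90],[0,0,0.5],0],[[-7,3,120],[0,0,0.5],0],[[-7,3,140],[0,0,0.5],0],[[-7,3,147],[0,0,0.5],0],[[-7,3,147],[0,0,0.5],0],[[-7,3,147],[0,0,0.5],1],[[-7,3,147],[0,0,0.5],1],[[-7,3,147],[0,0,0.5],1]])

```text
clock: 2.43
tool_pos: [0.5732, -0.2827, 0.1005]
orientation: [-179.9, 0.2, -171.9]
force: [-0.5, -0.7, -0.2]
opening: 0.0731
gripper_force: 0.0
```

Request:
move_arm(motion=[[[0,0,0],[0,0,0],1],[[0,0,0],[0,0,0],1],[[0,0,0],[0,0,0],1],[[0,0,0],[0,0,0],1],[[0,0,0],[0,0,0],1],[[0,0,0],[0,0,0],1]])

```text
clock: 2.93
tool_pos: [0.5723, -0.2822, 0.0986]
orientation: [180.0, -0.0, -171.8]
force: [-0.5, -0.1, 0.7]
opening: 0.0332
gripper_force: 0.0
```

Request:
move_arm(motion=[[[0,0,0],[0,0,0],1],[[0,0,0],[0,0,0],1],[[0,0,0],[0,0,0],1],[[0,0,0],[0,0,0],1],[[0,0,0],[0,0,0],1],[[0,0,0],[0,0,0],1]])

```text
clock: 3.43
tool_pos: [0.5723, -0.2822, 0.0985]
orientation: [180.0, -0.0, -171.8]
force: [0.7, 0.2, -0.3]
opening: 0.0138
gripper_force: 30.0
```

Request:
move_arm(motion=[[[0,0,-4],[0,0,0],1],[[0,0,-12],[0,0,0],1],[[0,0,-24],[0,0,0],1],[[0,0,-45],[0,0,0],1],[[0,0,-70],[0,0,0],1],[[0,0,-95],[0,0,0],1],[[0,0,-120],[0,0,0],1],[[0,0,-140],[0,0,0],1],[[0,0,-152],[0,0,0],1],[[0,0,-160],[0,0,0],1]])

```text
clock: 4.27
tool_pos: [0.5727, -0.2824, 0.2613]
orientation: [-179.9, 0.2, -171.8]
force: [0.4, -1.4, -4.2]
opening: 0.0136
gripper_force: 30.0
```

Run:
```python
from h import *
s=snap('wrist');o=ctrl.get_obs();print(o['tool_pos'],o['orientation'],o['force'],o['gripper_force'],o['joint_pos'].round(1))
h=hsv(s);r=(h[...,1]>150)&((h[...,0]<8)|(h[...,0]>172))
for c,st in blobs(r,300)[0]:print(c,st)
# expected rim/lip pixel if rigid
R=cv2.Rodrigues(np.array([0,0,np.deg2rad(8.2)]))[0];g=o['tool_pos']
for p in((44,43,72),(44,-43,72),(-75,43,36),(-75,-43,36)):print(proj(s,g+R@((np.array(p)-[61,0,94])/1000)))
```

```text
[ 0.57284951 -0.28247715  0.26176092] [-179.91524765    0.18893553 -171.84295422] [ 0.63999476 -0.01748345 -1.19414196] 29.996493458747864 [ -8.8  16.5  -3.    0.  -70.3 -73.1]
[260.5 114.6] [  181    18   160   200 25890]
[331.38603697 211.97615344]
[187.24355534 212.14685272]
[328.54417321  10.42996685]
[189.63258114  10.79481902]
```

Request:
move_arm(motion=[[[0,4,0],[0,0,-0.5],1],[[1,14,0],[0,0,-2],1],[[2,30,0],[0,0,-4.5],1],[[3,54,0],[0,0,-8],1],[[4,82,0],[0,0,-12],1],[[6,110,0],[0,0,-16],1],[[7,138,0],[0,0,-20],1],[[8,166,0],[0,0,-24],1],[[10,194,0],[0,0,-28],1],[[11,222,0],[0,0,-32],1]])

```text
clock: 5.15
tool_pos: [0.5282, -0.0623, 0.257]
orientation: [179.9, -0.1, -139.6]
force: [-0.2, 1.2, -3.6]
opening: 0.0141
gripper_force: 30.0
```

Request:
move_arm(motion=[[[-13,24,0],[0,0,-4],1],[[-27,48,0],[0,0,-8],1],[[-40,73,0],[0,0,-12],1],[[-54,97,0],[0,0,-16],1],[[-67,121,0],[0,0,-20],1],[[-81,145,0],[0,0,-24],1],[[-94,170,0],[0,0,-28],1],[[-108,194,0],[0,0,-32],1],[[-121,218,0],[0,0,-36],1],[[-134,242,0],[0,0,-40],1]])

```text
clock: 5.98
tool_pos: [0.4745, 0.2085, 0.2571]
orientation: [179.9, -0.1, -99.5]
force: [0.2, 0.3, -2.5]
opening: 0.0139
gripper_force: 30.0
```

Request:
move_arm(motion=[[[-26,10,0],[0,0,-4],1],[[-52,20,0],[0,0,-8],1],[[-78,30,0],[0,0,-12],1],[[-102,39,0],[0,0,-15],1],[[-124,47,0],[0,0,-18],1],[[-142,54,0],[0,0,-20.5],1],[[-156,59,0],[0,0,-22.5],1],[[-166,63,0],[0,0,-24],1],[[-172,66,0],[0,0,-25],1],[[-173,66,0],[0,0,-25],1]])

```text
clock: 6.82
tool_pos: [0.4403, 0.3896, 0.2579]
orientation: [179.9, -0.0, -74.7]
force: [-0.1, 0.0, -3.3]
opening: 0.0138
gripper_force: 30.0
```

```bash
cat >> h.py <<'E'
from scipy.spatial.transform import Rotation as Ro
def plan(targets, o=None):
    # targets: list of (pos m, R matrix); prints shifts(mm)/rotvec(deg) in current tool axes
    o=o or ctrl.get_obs();R0=Ro.from_euler('xyz',o['orientation'],degrees=True)
    for P,R in targets:
        print((R0.inv().apply(np.array(P)-o['tool_pos'])*1000).round(0),(R0.inv()*R).as_rotvec(degrees=True).round(1))
E
python3 - <<'E'
from h import *
o=ctrl.get_obs();print(o['tool_pos'],o['orientation'],o['joint_pos'].round(1))
a=snap('scene','s2.png');cv2.imwrite('pics/s2c.png',cv2.resize(a['color'][40:280,220:470],(625,600)))
yb=105;u=np.array([np.cos(np.deg2rad(yb)),np.sin(np.deg2rad(yb)),0]);L=np.array([.480,.243,.115])+.015*u
def pose(t):
    Rb=Ro.from_euler('ZY',[yb,-t],degrees=True)
    return L+Rb.apply([.136,0,.058]),Rb*Ro.from_euler('ZX',[180,180],degrees=True)
T=[pose(t) for t in (0,20,40,60,80,100,110)]
for P,_ in T: print(P.round(3))
plan(T)
E
```

```text
[0.44025928 0.38962364 0.2578749 ] [ 1.79948192e+02 -3.91562718e-02 -7.47476888e+01] [ 60.5  12.   -9.6  -0.  -68.5 -45.3]
[0.441 0.389 0.173]
[0.448 0.362 0.216]
[0.459 0.322 0.247]
[0.472 0.275 0.262]
[0.485 0.225 0.259]
[0.497 0.18  0.239]
[0.502 0.16  0.223]
[ 0. -0. 85.] [ 0.  -0.   0.2]
[28. -0. 42.] [  0.1 -20.    0.2]
[69. -0. 11.] [  0.1 -40.    0.1]
[119.   0.  -4.] [  0.1 -60.    0.1]
[170.   0.  -1.] [  0.2 -80.    0.1]
[217.   0.  19.] [   0.2 -100.     0.1]
[237.   0.  35.] [ 2.0e-01 -1.1e+02  1.0e-01]
```

View pics/s2c.png

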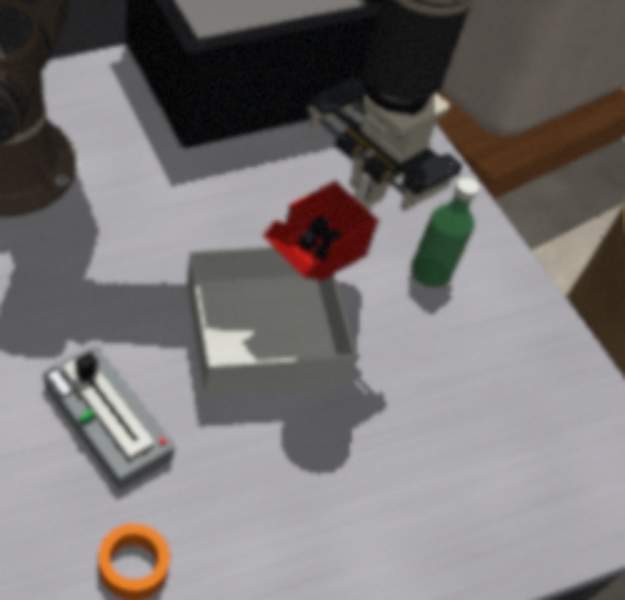

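The bin sits level over the hopper with all caps inside and well clear of the bottle. Tilting now.

Request:
move_arm(motion=[[[3,0,0],[0,-3,0],1],[[9,0,0],[0,-8,0],1],[[17,0,0],[0,-13,0],1],[[26,0,0],[0,-18,0],1],[[36,0,0],[0,-23,0],1],[[47,0,0],[0,-29,0],1],[[59,0,0],[0,-35,0],1],[[71,0,0],[0,-41,0],1],[[82,0,0],[0,-46,0],1],[[92,0,0],[0,-50,0],1]])

```text
clock: 7.7
tool_pos: [0.4658, 0.2979, 0.2592]
orientation: [-179.8, 50.2, -74.9]
force: [-0.1, 0.2, -3.9]
opening: 0.0138
gripper_force: 30.0
```

```bash
cat >> h.py <<'E'
yb=105;u=np.array([np.cos(np.deg2rad(yb)),np.sin(np.deg2rad(yb)),0]);L=np.array([.480,.243,.115])+.015*u
def pose(t,dz=0):
    Rb=Ro.from_euler('ZY',[yb,-t],degrees=True)
    return L+[0,0,dz]+Rb.apply([.136,0,.058]),Rb*Ro.from_euler('ZX',[180,180],degrees=True)
E
python3 - <<'E'
from h import *
o=ctrl.get_obs();print(o['tool_pos'],o['orientation'],o['joint_pos'].round(1))
plan([pose(t) for t in (50,55,60,65,70,75,80,85,90,95,100,105,110)])
E
```

```text
[0.46575592 0.29789311 0.25920811] [-179.82315645   50.23212794  -74.89531758] [ 16.   13.1  -6.1 -52.1 -77.   14.5]
[1. 0. 3.] [-0.1  0.2  0.1]
[ 7.  0. -9.] [-0.1 -4.8  0.1]
[ 13.   0. -20.] [-0.1 -9.8  0.1]
[ 21.   0. -31.] [ -0.1 -14.8   0.1]
[ 29.   0. -40.] [ -0.1 -19.8   0.1]
[ 38.   0. -49.] [ -0.1 -24.8   0.1]
[ 48.   0. -58.] [ -0.1 -29.8   0.1]
[ 59.   0. -65.] [ -0.1 -34.8   0.1]
[ 70.   0. -71.] [ -0.1 -39.8   0.1]
[ 82.   0. -77.] [ -0.1 -44.8   0.1]
[ 94.   0. -81.] [ -0.1 -49.8   0.1]
[106.   0. -84.] [ -0.1 -54.8   0.1]
[119.   0. -87.] [ -0.1 -59.8   0.1]
```

Request:
move_arm(motion=[[[5,0,-6],[0,-4,0],1],[[10,0,-15],[0,-8,0],1],[[16,0,-24],[0,-12,0],1],[[22,0,-33],[0,-16,0],1],[[29,0,-40],[0,-20,0],1],[[36,0,-47],[0,-24,0],1],[[44,0,-54],[0,-28,0],1],[[52,0,-61],[0,-32,0],1],[[61,0,-66],[0,-36,0],1],[[70,0,-71],[0,-40,0],1]])

```text
clock: 8.53
tool_pos: [0.4913, 0.2024, 0.2506]
orientation: [-35.2, 89.9, 69.8]
force: [-0.2, 0.4, -1.7]
opening: 0.0134
gripper_force: 30.0
```

Run:
```python
from h import *
o=ctrl.get_obs();print(o['tool_pos'],o['orientation'],o['joint_pos'].round(1),o['force'])
plan([pose(t) for t in (90,95,100,105,110)])
a=snap('scene')
cv2.imwrite('pics/s3c.png',cv2.resize(a['color'][80:240,230:440],(788,600)))
```

```text
[0.49132241 0.20238454 0.25058143] [-35.22760485  89.90000375  69.80658163] [  -9.    36.1   -2.7  -74.5 -108.5   41.4] [-0.1920593   0.35658422 -1.71271292]
[-0.  0. -1.] [0.  0.1 0.1]
[  5.   0. -12.] [ 0.  -4.9  0.1]
[ 12.   0. -24.] [ 0.  -9.9  0.1]
[ 19.   0. -34.] [  0.  -14.9   0.1]
[ 28.   0. -44.] [  0.  -19.9   0.1]
```

View pics/s3c.png

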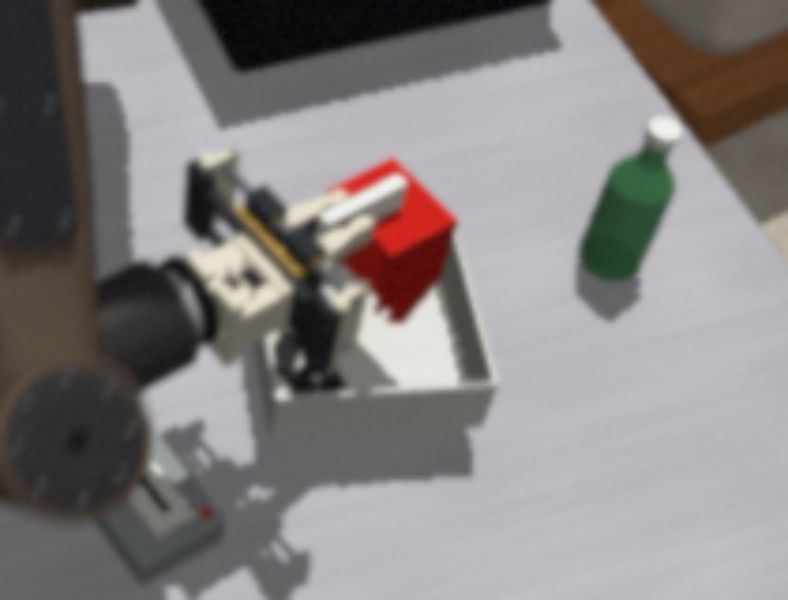

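The bin hangs vertically with its mouth inside the hopper outline. I'll tip a little further and dwell.

Request:
move_arm(motion=[[[3,0,-6],[0,-3,0],1],[[7,0,-15],[0,-6,0],1],[[12,0,-24],[0,-10,0],1],[[19,0,-34],[0,-15,0],1],[[26,0,-42],[0,-19,0],1],[[26,0,-42],[0,-19,0],1],[[26,0,-42],[0,-19,0],1],[[26,0,-42],[0,-19,0],1],[[26,0,-42],[0,-19,0],1]])

```text
clock: 9.33
tool_pos: [0.5019, 0.1641, 0.2262]
orientation: [-0.6, 71.2, 104.6]
force: [-0.3, -0.0, -1.7]
opening: 0.0138
gripper_force: 30.0
```

Run:
```python
from h import *
o=ctrl.get_obs();print(o['tool_pos'],o['orientation'],o['joint_pos'].round(1),o['force'])
plan([pose(t) for t in (90,70,50,25,0)])
a=snap('scene');b=snap('top')
x=cv2.resize(a['color'][100:220,280:380],(500,600));y=cv2.resize(b['color'][150:240,150:200],(300,540));y=cv2.copyMakeBorder(y,0,60,0,0,0)
cv2.imwrite('pics/s4c.png',np.hstack([x,y]))
```

```text
[0.5019169  0.16409664 0.22615373] [ -0.60613975  71.22637348 104.60547071] [-1.270e+01  4.980e+01 -1.000e-01 -8.100e+01 -1.221e+02  4.800e+01] [-0.33438227 -0.0291947  -1.70133123]
[-11.   1.  45.] [ 0.2 18.8  0.2]
[-6.  0. 96.] [ 0.2 38.8  0.2]
[ 16.   0. 142.] [ 0.1 58.8  0.2]
[ 64.   0. 185.] [ 0.1 83.8  0.3]
[125.   0. 203.] [  0.  108.8   0.3]
```

View pics/s4c.png

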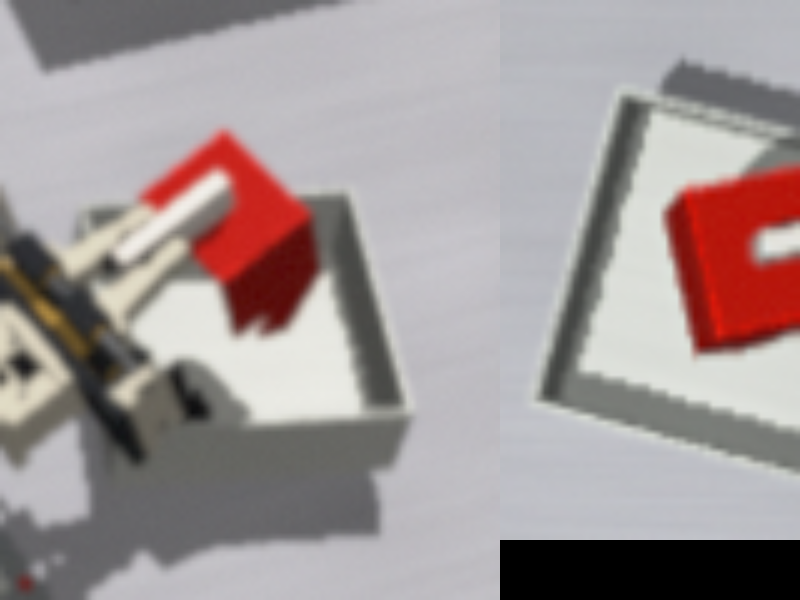

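Request:
move_arm(motion=[[[-2,0,7],[0,3,0],1],[[-6,0,21],[0,9,0],1],[[-9,0,35],[0,15,0],1],[[-10,0,50],[0,21,0],1],[[-10,0,65],[0,27,0],1],[[-9,0,81],[0,33,0],1],[[-6,0,96],[0,39,0],1],[[1,0,111],[0,45,0],1],[[8,0,126],[0,51,0],1],[[16,0,140],[0,57,0],1]])

```text
clock: 10.27
tool_pos: [0.4659, 0.2969, 0.258]
orientation: [-179.4, 51.7, -74.4]
force: [-0.1, 0.7, -3.6]
opening: 0.014
gripper_force: 30.0
```

Run:
```python
from h import *
o=ctrl.get_obs();print(o['tool_pos'],o['orientation'],o['joint_pos'].round(1),o['force'])
plan([pose(t) for t in (40,30,20,10)]+[([.448,.362,.262],pose(0)[1])])
```

```text
[0.46590307 0.29694414 0.25804407] [-179.38969204   51.74059284  -74.43833663] [ 14.8  13.7  -6.2 -53.5 -77.8  16.3] [-0.13670018  0.66633394 -3.62413937]
[-7.  0. 27.] [-0.2 11.7  0.3]
[-10.   0.  53.] [-0.2 21.7  0.3]
[-9.  1. 79.] [-0.3 31.7  0.3]
[ -3.   1. 104.] [-0.3 41.7  0.3]
[-45.   0.  51.] [-0.3 51.7  0.2]
```

Request:
move_arm(motion=[[[-4,0,5],[0,6,0],1],[[-9,0,11],[0,12,0],1],[[-14,0,17],[0,18,0],1],[[-19,0,23],[0,24,0],1],[[-25,0,29],[0,30,0],1],[[-31,0,35],[0,36,0],1],[[-37,0,42],[0,42,0],1],[[-42,0,47],[0,47,0],1],[[-45,0,51],[0,51.7,0],1],[[-45,0,51],[0,51.7,0],1]])

```text
clock: 11.1
tool_pos: [0.4462, 0.3644, 0.2599]
orientation: [-179.9, 0.1, -74.6]
force: [-0.5, 0.4, -1.7]
opening: 0.0138
gripper_force: 30.0
```

Run:
```python
from h import *
o=ctrl.get_obs();print(o['tool_pos'],o['orientation'],o['joint_pos'].round(1),o['force'])
a=snap('scene');b=snap('top');w=snap('wrist')
x=a['color'][120:210,285:375];y=b['color'][150:240,145:235]
x=cv2.resize(x,(400,400));y=cv2.resize(y,(400,400));
z=cv2.resize(w['color'][:,130:400],(281,400))
cv2.imwrite('pics/s5c.png',cv2.resize(np.hstack([x,y,z]),(800,296)))
```

```text
[0.44624456 0.36439029 0.25985212] [-1.79923307e+02  8.97200225e-02 -7.46053454e+01] [ 58.7  10.7 -11.   -0.  -68.2 -43.3] [-0.50248166  0.44592597 -1.68058117]
```

View pics/s5c.png

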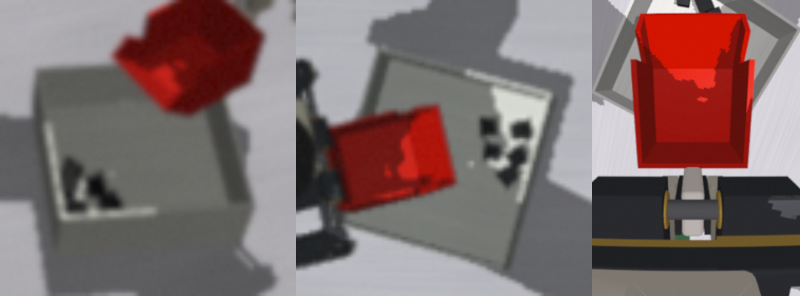

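The bin is empty: five black caps lie in the hopper (488–522,127–175 in the middle panel). Carrying the bin back to the pad.

Request:
move_arm(motion=[[[7,0,0],[0,0,1],1],[[20,2,0],[0,0,3],1],[[46,3,0],[0,0,7],1],[[79,6,0],[0,0,12],1],[[112,8,0],[0,0,17],1],[[145,11,0],[0,0,21],1],[[177,13,0],[0,0,26],1],[[210,16,0],[0,0,31],1],[[243,18,0],[0,0,36],1],[[276,21,0],[0,0,41],1]])

```text
clock: 12.08
tool_pos: [0.4996, 0.0867, 0.2583]
orientation: [179.8, 0.3, -116.3]
force: [0.3, 0.2, -2.1]
opening: 0.0138
gripper_force: 30.0
```

Run:
```python
from h import *
o=ctrl.get_obs();print(o['tool_pos'],o['orientation'])
plan([([.5723,-.2822,.26],Ro.from_euler('xyz',[180,0,-171.8],degrees=True))])
```

```text
[0.49959695 0.08673975 0.25827177] [ 179.825809      0.32276647 -116.34160531]
[ 298. -229.   -4.] [ 0.3  0.2 55.5]
```

Request:
move_arm(motion=[[[27,-21,0],[0,0,5],1],[[54,-41,0],[0,0,10],1],[[81,-62,0],[0,0,15],1],[[108,-83,0],[0,0,20],1],[[135,-103,0],[0,0,25],1],[[162,-124,0],[0,0,30],1],[[188,-145,0],[0,0,35],1],[[212,-163,0],[0,0,40],1],[[234,-180,0],[0,0,44],1],[[253,-195,0],[0,0,48],1]])

```text
clock: 12.92
tool_pos: [0.5636, -0.2262, 0.2564]
orientation: [179.7, 0.1, -164.4]
force: [0.3, 1.6, -1.2]
opening: 0.0138
gripper_force: 30.0
```

Run:
```python
from h import *
o=ctrl.get_obs();print(o['tool_pos'],o['orientation'])
plan([([.5723,-.2822,.26],Ro.from_euler('xyz',[180,0,-171.8],degrees=True))])
```

```text
[ 0.56363325 -0.22617924  0.25640154] [ 1.79688926e+02  5.55769937e-02 -1.64355490e+02]
[  7. -56.  -4.] [0.3 0.  7.4]
```

Request:
move_arm(motion=[[[3,-20,0],[0,0,3],1],[[5,-36,0],[0,0,5],1],[[6,-48,10],[0,0,6.5],1],[[7,-55,30],[0,0,7.4],1],[[7,-56,55],[0,0,7.4],1],[[7,-56,80],[0,0,7.4],1],[[7,-56,100],[0,0,7.4],1],[[7,-56,115],[0,0,7.4],1],[[7,-56,125],[0,0,7.4],1],[[7,-56,125],[0,0,7.4],1]])

```text
clock: 13.75
tool_pos: [0.5717, -0.2778, 0.1281]
orientation: [179.6, -0.2, -171.4]
force: [0.3, 0.1, -2.2]
opening: 0.0141
gripper_force: 30.0
```

Run:
```python
from h import *
o=ctrl.get_obs();print(o['tool_pos'],o['orientation'],o['force'])
plan([([.5723,-.2822,.0985],Ro.from_euler('xyz',[180,0,-171.8],degrees=True))])
```

```text
[ 0.57166331 -0.27778754  0.12807633] [ 179.59175237   -0.23105433 -171.37948184] [ 0.3236197   0.0813924  -2.17429705]
[-0. -5. 30.] [ 0.4 -0.2  0.4]
```

Request:
move_arm(motion=[[[0,-3,8],[0.4,0,0.4],1],[[0,-4,16],[0.4,0,0.4],1],[[0,-4,22],[0.4,0,0.4],1],[[0,-4,26],[0.4,0,0.4],1],[[0,-4,28],[0.4,0,0.4],1],[[0,-4,29],[0.4,0,0.4],1],[[0,-4,29],[0.4,0,0.4],1]])

```text
clock: 14.33
tool_pos: [0.5745, -0.2813, 0.1017]
orientation: [-179.9, -0.0, -171.6]
force: [-0.6, 0.3, -1.5]
opening: 0.0141
gripper_force: 30.0
```

Request:
move_arm(motion=[[[0,0,1],[0,0,0],1],[[0,0,2],[0,0,0],1],[[0,0,2.5],[0,0,0],1],[[0,0,2.5],[0,0,0],1],[[0,0,2.5],[0,0,0],1]])

```text
clock: 14.75
tool_pos: [0.5745, -0.2813, 0.0992]
orientation: [-179.9, -0.0, -171.6]
force: [-0.7, -0.2, -1.8]
opening: 0.0142
gripper_force: 30.0
```

Request:
move_arm(motion=[[[0,0,0.7],[0,0,0],1],[[0,0,1],[0,0,0],1],[[0,0,1],[0,0,0],1],[[0,0,1],[0,0,0],1]])

```text
clock: 15.08
tool_pos: [0.5746, -0.2814, 0.0985]
orientation: [-179.9, -0.0, -171.6]
force: [-0.9, 0.3, 1.0]
opening: 0.0138
gripper_force: 30.0
```

Request:
move_arm(motion=[[[0,0,0],[0,0,0],0.6],[[0,0,0],[0,0,0],0.6],[[0,0,0],[0,0,0],0.6],[[0,0,0],[0,0,0],0.6],[[0,0,0],[0,0,0],0.6],[[0,0,-4],[0,0,0],0.6],[[0,0,-20],[0,0,0],0.6],[[0,0,-50],[0,0,0],0.6],[[0,0,-80],[0,0,0],0.6],[[0,0,-110],[0,0,0],0.6]])

```text
clock: 15.92
tool_pos: [0.5742, -0.2811, 0.2096]
orientation: [-179.9, -0.1, -171.6]
force: [0.2, -0.7, -0.6]
opening: 0.0346
gripper_force: 0.0
```

Run:
```python
from h import *
o=ctrl.get_obs();print(o['tool_pos'],o['orientation'],o['opening'])
s=snap('wrist');h=hsv(s);r=(h[...,1]>150)&((h[...,0]<8)|(h[...,0]>172))
for c,st in blobs(r,300)[0]:print(c,st)
R=cv2.Rodrigues(np.array([0,0,np.deg2rad(8.4)]))[0];g=np.array([.5745,-.2814,.098])
for p in((44,43,72),(44,-43,72),(-75,43,36),(-75,-43,36)):print(proj(s,g+R@((np.array(p)-[61,0,94])/1000)))
```

```text
[ 0.57415299 -0.28113982  0.20955507] [-1.79901937e+02 -7.04845941e-02 -1.71644941e+02] 0.03461547699351692
[260. 115.] [  214    52    94   127 11239]
[304.15844486 173.10368101]
[215.41275577 173.21501813]
[302.98448456  48.3288781 ]
[216.34781023  48.52761943]
```

The bin stands upright where it was on the pad and has been released. Next is the slider.

Request:
move_arm(motion=[[[3,20,0],[0,0,-7],0.4],[[7,40,0],[0,0,-14],0.4],[[10,60,0],[0,0,-21],0.4],[[14,80,0],[0,0,-28],0.4],[[17,100,0],[0,0,-35],0.4],[[20,120,0],[0,0,-42],0.4],[[24,140,0],[0,0,-49],0.4],[[28,165,0],[0,0,-56],0.4],[[32,190,0],[0,0,-63],0.4],[[36,212,0],[0,0,-70],0.4]])

```text
clock: 16.8
tool_pos: [0.5075, -0.0755, 0.2081]
orientation: [-180.0, -0.1, -101.3]
force: [0.2, -0.1, 0.3]
opening: 0.0529
gripper_force: 0.0
```

Run:
```python
from h import *
o=ctrl.get_obs();print(o['tool_pos'],o['orientation'],o['opening'])
plan([([.486,-.011,.21],Ro.from_euler('xyz',[180,0,-76.6],degrees=True))])
```

```text
[ 0.50754693 -0.07549129  0.20807983] [-1.79967982e+02 -9.08586761e-02 -1.01307574e+02] 0.05287079078247562
[-59.  34.  -2.] [ -0.   -0.1 -24.7]
```

Request:
move_arm(motion=[[[-16,9,0],[0,0,-7],0.4],[[-32,18,0],[0,0,-14],0.4],[[-46,26,0],[0,0,-20],0.4],[[-56,32,0],[0,0,-24],0.4],[[-59,34,0],[0,0,-24.7],0.4],[[-59,34,0],[0,0,-24.7],0.4],[[-59,34,0],[0,0,-24.7],0.4]])

```text
clock: 17.38
tool_pos: [0.4868, -0.0121, 0.2079]
orientation: [180.0, -0.1, -77.0]
force: [0.5, 0.0, -0.8]
opening: 0.0528
gripper_force: 0.0
```

Run:
```python
from h import *
o=ctrl.get_obs();print(o['tool_pos'],o['orientation'],o['opening'])
s=snap('wrist','w6.png');cv2.imwrite('pics/w6b.png',cv2.resize(s['color'],(800,600),interpolation=cv2.INTER_CUBIC))
h=hsv(s)
for c,st in blobs((h[...,0]>45)&(h[...,0]<80)&(h[...,1]>140)&(h[...,2]>60),10)[0]:print('green',c,st,onz(s,*c,.05))
```

```text
[ 0.48677523 -0.012068    0.20789953] [ 1.79978473e+02 -1.03165706e-01 -7.70372143e+01] 0.05279227359419264
green [212.1 157.4] [208 148   9  20 168] [ 0.5431879  -0.02884577  0.05      ]
```

View pics/w6b.png

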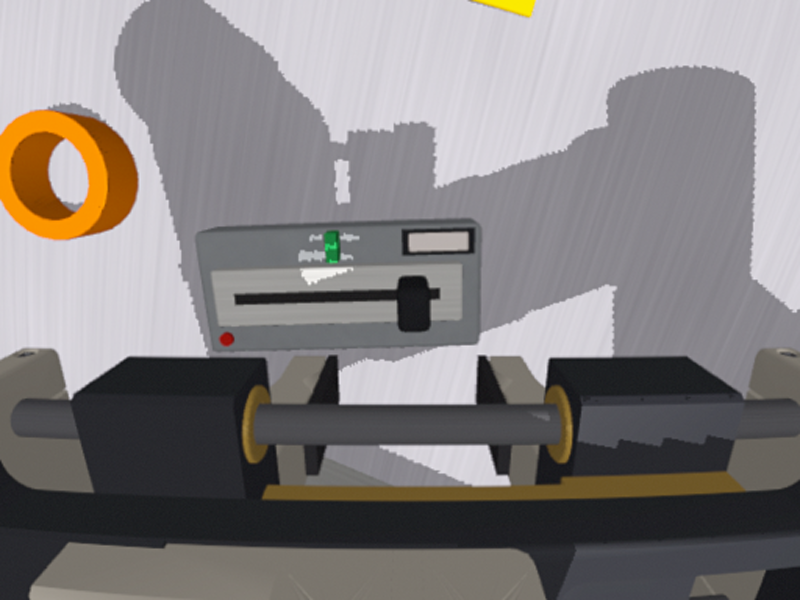

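Run:
```python
from h import *
s=snap('wrist');f=.64
q=lambda x,y,z:onz(s,x*f-.2,y*f-.2,z)
A,B=q(235,299,.054),q(440,293,.054);print('slot',A,B,np.degrees(np.arctan2(*(A-B)[[1,0]])),(A+B)/2)
for a,b in(((198,233),(478,220)),((214,350),(478,343))):
    A,B=q(*a,.04),q(*b,.04);print(A,B,np.degrees(np.arctan2(*(A-B)[[1,0]])))
m=np.zeros(s['color'].shape[:2],np.uint8);m[172:216,245:285]=1;m&=(s['color'].max(2)<60).astype(np.uint8)
m=cv2.morphologyEx(m,cv2.MORPH_OPEN,np.ones((9,9)))
for c,st in blobs(m,50)[0]:
    print(c,st)
    for r in(180,185,190,195,200,205):
        x=np.nonzero(m[r])[0];print(r,x.min(),x.max(),onz(s,(x.min()+x.max())/2,r,.0945))
T=np.array(s['cam_to_world']);print(T[:3,3])
for yw in(13,):
    a=np.array([np.cos(np.radians(yw)),np.sin(np.radians(yw)),0]);x=np.array([a[1],-a[0],0])
    G=np.array([.486,-.011,0])
    for z in(.0945,.0545):
        print([proj(s,G+i*.014*x+j*.01*a+[0,0,z]).round(1) for i in(1,-1) for j in(1,-1)])
```

```text
slot [0.60117974 0.02034328 0.054     ] [ 0.46571538 -0.01496616  0.054     ] 14.60935436012494 [0.53344756 0.00268856 0.054     ]
[ 0.63727899 -0.01608736  0.04      ] [ 0.45112745 -0.06699899  0.04      ] 15.29608581708074
[0.61684473 0.06827259 0.04      ] [0.42760247 0.01878139 0.04      ] 14.655919838595972
[264.2 194.6] [254 177  21  36 701]
180 255 272 [ 0.48840608 -0.02764063  0.0945    ]
185 254 274 [ 0.48691425 -0.02321469  0.0945    ]
190 254 274 [ 0.4858513  -0.01864408  0.0945    ]
195 254 274 [ 0.48477768 -0.01402824  0.0945    ]
200 255 274 [ 0.48324502 -0.00946854  0.0945    ]
205 255 274 [ 0.48214683 -0.0047588   0.0945    ]
[ 0.50421551 -0.08510361  0.34788384]
[array([250.9, 183. ]), array([273., 183.]), array([251.2, 212.2]), array([272.7, 212.2])]
[array([252.1, 173.8]), array([271.4, 173.7]), array([252.4, 199.6]), array([271.2, 199.5])]
```

Request:
move_arm(motion=[[[-2,2,25],[0,0,-1.7],0.4],[[-2,2,50],[0,0,-1.7],0.4],[[-2,2,75],[0,0,-1.7],0.4],[[-2,2,100],[0,0,-1.7],0.4],[[-2,2,115],[0,0,-1.7],0.4],[[-2,2,122],[0,0,-1.7],0.4],[[-2,2,122],[0,0,-1.7],0.6],[[-2,2,122],[0,0,-1.7],0.7],[[-2,2,122],[0,0,-1.7],0.9],[[-2,2,122],[0,0,-1.7],0.9]])

```text
clock: 18.32
tool_pos: [0.4851, -0.0105, 0.0868]
orientation: [-179.9, -0.1, -75.3]
force: [-0.1, 0.6, 1.1]
opening: 0.0311
gripper_force: 0.0
```

Request:
move_arm(motion=[[[0,0,0],[0,0,0],0.9],[[0,0,0],[0,0,0],0.9],[[0,0,0],[0,0,0],0.9],[[0,0,0],[0,0,0],0.9],[[0,0,0],[0,0,0],0.9]])

```text
clock: 18.73
tool_pos: [0.4846, -0.0106, 0.0864]
orientation: [-180.0, -0.1, -75.2]
force: [-2.7, 0.1, 5.1]
opening: 0.02
gripper_force: 30.0
```

Run:
```python
from h import *
o=ctrl.get_obs();print(o)
plan([([.5347,.0030,o['tool_pos'][2]],Ro.from_euler('xyz',[180,0,-75.3],degrees=True))])
```

```text
{'clock': 18.7333, 'joint_pos': array([ 22.14015777,  12.51835897, -34.83371087,   0.15464098,
       -42.64054438,  -7.48785112]), 'qvel': array([ 0.03662069,  0.06698298,  0.01808403, -0.04581927, -0.11067806,
       -0.07802102]), 'tau': array([ 1.37026104e-02, -3.65691805e+01,  2.02940762e+01,  4.66724530e+00,
        5.73521443e-01,  4.36653499e-02]), 'tool_pos': array([ 0.48463685, -0.01058975,  0.08641626]), 'orientation': array([-1.79979127e+02, -1.02925544e-01, -7.52339621e+01]), 'force': array([-2.71185867,  0.14136666,  5.13478523]), 'moment': array([ 0.02093478,  0.73435412, -0.03307996]), 'gripper_force': 30.000409483909607, 'opening': 0.019959350571257094}
[ -0. -52.   0.] [-0.  -0.1  0.1]
```

Request:
move_arm(motion=[[[0,-3,0],[0,0,0],0.9],[[0,-9,0],[0,0,0],0.9],[[0,-16,0],[0,0,0],0.9],[[0,-24,0],[0,0,0],0.9],[[0,-32,0],[0,0,0],0.9],[[0,-40,0],[0,0,0],0.9],[[0,-46,0],[0,0,0],0.9],[[0,-50,0],[0,0,0],0.9],[[0,-52,0],[0,0,0],0.9],[[0,-52,0],[0,0,0],0.9]])

```text
clock: 19.57
tool_pos: [0.5358, 0.0028, 0.0864]
orientation: [-179.9, -0.1, -75.2]
force: [0.7, -0.9, 4.6]
opening: 0.0196
gripper_force: 30.0
```

Run:
```python
from h import *
o=ctrl.get_obs();print(o['tool_pos'],o['force'],o['gripper_force'],o['opening'])
a=np.array([.9673,.2538]);print('along',o['tool_pos'][:2]@a)
for n in('scene','top','wrist'):
    s=snap(n);h=hsv(s)
    for c,st in blobs((h[...,0]>45)&(h[...,0]<80)&(h[...,1]>140)&(h[...,2]>60),8)[0]:
        P=onz(s,*c,.05);print(n,P,P[:2]@a,st[4])
```

```text
[0.53575124 0.00283008 0.08643978] [ 0.74059735 -0.94259865  4.55559209] 30.000187754631042 0.019587310571852177
along 0.5189504534389471
scene [ 0.54301678 -0.03079612  0.05      ] 0.5174440813117559 11
wrist [ 0.54280291 -0.0285992   0.05      ] 0.5177947753791896 426
```

Request:
move_arm(motion=[[[0,1,0],[0,0,0],0.9],[[0,1,0],[0,0,0],0.9],[[0,1,0],[0,0,0],0.5],[[0,1,0],[0,0,0],0.4],[[0,1,0],[0,0,0],0.4],[[0,1,0],[0,0,0],0.4],[[0,1,0],[0,0,0],0.4],[[0,1,-30],[0,0,0],0.4],[[0,1,-60],[0,0,0],0.4],[[0,1,-90],[0,0,0],0.4]])

```text
clock: 20.55
tool_pos: [0.533, 0.0023, 0.1762]
orientation: [179.8, -0.1, -75.2]
force: [0.5, -0.0, -0.0]
opening: 0.0526
gripper_force: 0.0
```

Request:
move_arm(motion=[[[0,0,-30],[0,0,0],0.4],[[0,0,-30],[0,0,0],0.4],[[0,0,-30],[0,0,0],0.4],[[0,0,-30],[0,0,0],0.4]])

```text
clock: 20.88
tool_pos: [0.5331, 0.0025, 0.2053]
orientation: [179.9, -0.1, -75.3]
force: [-0.6, 0.2, -1.2]
opening: 0.0527
gripper_force: 0.0
```

Run:
```python
from h import *
o=ctrl.get_obs();print(o['tool_pos'],o['force'],o['gripper_force'],o['opening'])
a=np.array([.9673,.2538])
for n in('wrist','top','scene'):
    s=snap(n);h=hsv(s);c0=proj(s,[.535,.003,.09]).astype(int)
    for c,st in blobs((h[...,0]>45)&(h[...,0]<80)&(h[...,1]>140)&(h[...,2]>60),5)[0]:
        P=onz(s,*c,.05);print(n,'mark',c,P,P[:2]@a)
    w=30 if n=='wrist' else 9
    m=np.zeros(h.shape[:2],np.uint8);m[c0[1]-w:c0[1]+w,c0[0]-w:c0[0]+w]=1;m&=(s['color'].max(2)<60).astype(np.uint8)
    if n=='wrist': m=cv2.morphologyEx(m,cv2.MORPH_OPEN,np.ones((9,9)))
    for c,st in blobs(m,8)[0]:
        print(c,st)
        if n=='wrist':
            for r in range(st[1]+8,st[1]+st[3]-2,5):
                x=np.nonzero(m[r])[0];P=onz(s,(x.min()+x.max())/2,r,.0945);print(x.min(),x.max(),P,P[:2]@a)
```

```text
[0.5331142  0.00251989 0.20525417] [-0.63101708  0.19553017 -1.21246056] 0.0 0.052658119748626595
wrist mark [260.  154.2] [ 0.54260541 -0.02865054  0.05      ] 0.5175907056394496
[258.9 192.7] [249 175  21  36 713]
249 269 [ 0.53847747 -0.00963173  0.0945    ] 0.5184247259648315
249 269 [ 0.5373098  -0.00515382  0.0945    ] 0.518431732534541
249 269 [ 0.53613068 -0.00063179  0.0945    ] 0.5184388613670551
249 269 [0.53493978 0.00393563 0.0945    ] 0.5184461152284526
249 268 [0.53417827 0.00866555 0.0945    ] 0.5189099574479566
250 268 [0.53252128 0.01321189 0.0945    ] 0.5184610096972878
[261.8 182. ] [255 180  14   4  28]
[258.7 188. ] [251 185  18   6  42]
scene mark [254.6 206.1] [ 0.5423128  -0.02916732  0.05      ] 0.5171765079425996
[262.3 197. ] [254 189  14  15  97]
```

The grip is within about 1 mm of the mark in the wrist view, and the gripper is clear and touching nothing. Handing in.

```bash
python3 -c "
from plant import ctrl
print(ctrl.close_job())"
```

```text
the job is handed in; nothing more can be done
None
```

The job is handed in at about 21 s, well under the 69 s limit: all five caps are in the hopper, the empty bin stands upright on the pad and is released, and the feed-rate grip is within about 1 mm of the green mark by my own camera measurement (no verdict came back).

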